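# Open the sagging bolt of the lamp polishing pen and hold its gate ajar

## Robot

A 7-joint arm with a two-finger parallel gripper is mounted at the origin on the work surface. World frame = base frame: x ahead of the robot, y to its left, z up, the work surface at z = 0. Lengths are in m, angles in rad, forces in N, time in s.
With the tool pointing down it reaches from about 0.4 to 0.925 m from the base axis. Payload 5.6 kg.
Tool frame: the origin (TCP) lies between the finger pads; the fingertips stand 11 mm ahead of it and the grasp point (between the pads) lies 8 mm behind it; z points along the fingers, y is the direction in which the jaws open and shut (so a half turn about z gives the same grasp; the last joint's range is limited). The gripper opens to 85 mm and grips with 20 to 120 N. Pads are 22 mm wide; open, the fingers measure 114 mm over their backs; the gripper's body (76 mm by 85 mm) begins 54 mm behind the grasp point. The pads swing forward as they close: fully open they stand 13 mm farther back than shut.
Start: joints at [-1.157, 0.468, -0.012, 1.603, 0.006, 1.071, -0.056], TCP at [0.287, 0.583, 0.242] pointing down, gripper open.
Joint ranges: [-2.53, 2.53], [-0.31, 2.02], [-1.57, 1.55], [0.28, 2.44], [-1.29, 4.43], [0.15, 1.84], [-2.92, 2.92]. Speed limits (rad/s): [2.57, 2.57, 3.14, 3.14, 3.14, 3.14, 3.14].

## Interface

Orientations are given as a unit quaternion [x, y, z, w].
In Python, from bench import r gives the robot as it stands.
- The arm moves only by the shell command python3 -m pendant 'ROWS' [FORCE]. ROWS is JSON, a list of rows, each a list of 3 entries, a list of its own where there are three numbers: the finger opening in mm, from 0 to 85.4, then the shift along the tool's x, y, z in mm, then the turn, a rotation vector about the tool's x, y, z in rad. A call has 1 to 10 rows; each row is the pose to reach, as a shift and turn from the pose commanded when the call began, along the tool's axes at that moment; what a row does not reach only later rows make up. A row lasts 1/10 s, in which the tool goes at most 50 mm and 8.59 degrees, less where a joint would pass 70% of its speed; a pose out of reach is approached as far as the arm can. A call with a gripper value outside its range is refused whole. The fingers move at their own pace and stop on an object; FORCE is the grip in N (left out, the last holds). Time passes only in rows, so rows that repeat a pose let the fingers close. It gives the time, the measured TCP pose, the force and the opening at its end, in the units of the state.
- r.state(): the state, without advancing time (a new reading comes with each control period).
- r.read_camera(name): name is "scene" or "top" or "wrist"; returns the picture (400x640x3 uint8, red, green, blue); there is no depth.
- r.get_calibration(name): a dict with "fx", "fy", "cx", "cy" (pixels), "T" (4x4, takes a point from camera to world coordinates). Camera axes: x right, y down, z forward; pixel columns grow to the right and rows downward; lengths in m; the calibration is good to about 2 mm. The wrist camera is an equidistant fisheye: a pixel r from the principal point sees the ray r / f radians off the axis. A picture is of the moment at which its call begins: read the wrist's pose just before it. get_calibration takes no time and is no camera call; for the wrist camera it gives the pose at the moment of the call.
- r.job_done(): hands the job in, once; it reports no verdict.
Trained networks look in the newest picture that a camera, given by its name, has taken for a name from the list of things; names that differ only in an ending like _2 or _b are one class to them, and where a whole thing is asked for, a point or a joint stands for the part that bears it (a point fixed in the world has none). Each returns a list of dicts, best first, with "conf" (0 to 1); they miss things now and then, are a little off and sometimes report something else, mostly with a low value. They report only what shows in the picture. A call takes as long as a camera call. They do not tell look-alikes from the thing itself.
- r.trace(camera, name): "mask" (400x640 bool, what is visible of it).
- r.pinpoint(camera, name): "location" ([x, y, z] in m, in the coordinates of the camera as it stood for that picture, good to about 4 mm: a listed point, or the origin of a listed thing).
The state is a dict: "time": time; "qpos": joint angles; "qvel": joint speeds; "joint_efforts": joint torques, N m; "tool_pos": TCP position; "orientation": TCP orientation; "wrist_force": force on the tool from outside, world axes, zero at the start; "torque": the same for the moment, N m; "width": opening from 0.0 (shut) to 1.0 (fully open).
Only numpy, scipy, OpenCV 4.12 (cv2) and the standard library are available. Lean on these libraries where they do the work, as an engineer would, in place of code of your own. Each camera call takes 0.05 s, during which the arm holds its last target.

## Task

Lift the loose orange dust cap off the bolt knob on top of the polishing pen's gate and stand it mouth down in the green tray. Then take the black knob, lift the sagging bolt so that its head clears the bent keeper lip and draw it back without forcing it, swing the gate open towards the robot until it stands about a hand's width (about 10 cm) open at its free edge, and finish still gripping the knob, holding the gate ajar against its closing spring with the bolt drawn. Leave the other things on the bench where they are.

Things in the scene. Friction and masses are not known exactly. Their poses are not given: they have to be found in the camera images.
- pen: Low blue steel and mesh guard, 240 (x) by 375 (y) by 120 mm high, open on top, with a headlamp on a turntable inside; fixed to the bench, its place and yaw vary. Origin: middle of its floor at bench height. Its x axis points from the gate side into the pen (away from the robot), y along the gate towards the hinge, z up. The gate fills the front (-x) side.
- gate_hinge (a point): Point on the gate's upright hinge axis, at the height of the gate's top rail (120 mm above the bench). It lies at (-110, 150, 120) mm in the pen's frame and does not move.
- gate_edge (a point): Top of the gate's free edge, 280 mm from the hinge axis; at (-110, -130, 120) mm in the pen's frame while the gate is shut; moves with the gate.
- gate (a joint): Gate angle, rad: 0 shut, grows as the free edge swings out towards the robot (turning clockwise seen from above), stops at 1.2. A spring shuts it: the closing moment is 0.35 N m when shut and 0.7 N m at 0.35 rad. 0.36 rad is about 100 mm open at the free edge. While the bolt head is in the keeper the gate cannot open.
- bolt: The steel barrel bolt with its knob, one rigid piece: rod 10 mm thick along the gate's top, an upright black knob, 18 mm across and 50 mm tall, on a steel flange 40 mm across. Origin on the rod's axis under the knob: flange top 10 mm above the origin, knob top 60 mm above it. With the bolt home the origin is 65 mm from the gate's free edge and 20 mm above the top rail, i.e. at (-110, -65, 140) mm in the pen's frame; z up, y along the bolt towards the hinge.
- knob_top (a point): Centre of the top face of the black knob, 60 mm above the bolt origin.
- bolt_draw (a joint): How far the bolt is drawn back along the top of the gate towards the hinge, m: 0 home, 0.055 fully drawn (stop). Starts between 0 and 4 mm. It slides with about 1 N of friction. The head at the far end of the bolt (18 mm wide, 15 mm long, 28 mm tall) is caught by the keeper lip if drawn beyond about 10 mm without being lifted; drawn more than 34 mm it is clear of the keeper, and the gate can open.
- bolt_lift (a joint): How far the bolt is lifted in its worn, tall-slotted guide straps, m: 0 hanging at the bottom (it falls back when let go; it weighs 0.21 kg), 0.016 at the top of the slots (stop). It must be lifted by at least 10 mm for its head to pass the lip.
- keeper_lip (a point): Middle of the top edge of the bent brass lip of the keeper, on the gate post beside the gate's free edge. The lip, 4 mm thick, stands 9 mm higher than the bottom of the hanging bolt head; brass cheeks 36 mm high stand on both sides of the head, so it can leave only by being lifted and drawn.
- cap: Loose orange plastic dust cap, an upside-down cup 32 mm across outside, 26 mm inside, 56 mm tall, 30 g; slipped over the knob with its rim on the flange. Origin: centre of its rim (mouth, the lower end); z up through its closed top. It must be raised 50 mm to clear the knob.
- tray: Shallow green tray, 160 by 180 by 14 mm high, walls and floor 4 mm thick, fixed on the bench in front of the pen, to the left or right (it may swap places with the cork mat). Origin: middle of its underside.
- lamp_ring: Bystander: aluminium ring, 38 mm across, 8 mm high, lying in the tray's corner at about (50, 60) mm in the tray's frame. Leave it.
- screwdriver: Bystander: yellow screwdriver, 150 mm long, on the cork mat. Leave it.
- paste_jar: Bystander: white jar with blue lid, 44 mm across, 45 mm tall, on the cork mat. Leave it.
- spray_can: Bystander: upright grey and blue can, 54 mm across, 140 mm tall, to the right of the pen. Leave it.
- reflector: Bystander: bare aluminium reflector bowl, 100 mm across, 45 mm tall, to the left of the pen. Leave it.
- carton: Bystander: small cardboard box 60 by 50 by 70 mm, on the bench to the right of the pen. Leave it.
- keeper: Fixed brass keeper on top of the gate post: an open-topped trough, 46 mm long along the bolt and 33 mm wide, with two 36 mm high cheeks and the bent lip. Origin in the pen's frame at (-110, 0, 120) mm, axes as the pen's; the trough itself lies from 142 to 188 mm along -y of that origin. Its brass is soft: do not force it.
There are look-alikes about, which are no part of the job. Several things have the shape of the tray; the one meant has the colours described above.

How it is judged:
By the outcome, as a careful person would: the job done as asked, in the order asked, and still so for the second after the job is handed in, while the arm keeps its last pose, push and grip.
It also fails if it takes over 61 s, if anything falls off the work surface, if the arm or the gripper's body presses on something with over 40 N, if the wrist force passes 120 N, or if a joint passes its speed limit or range.

## Working session

There is one attempt and no reset: what is moved stays moved. The work goes in short steps, Python scripts to look and compute and a shell command to move; the robot and the scene stay as the last step left them, time stands still between calls to the robot, and variables do not carry over. Pictures are saved under pics/ and viewed, and the job is handed in when it is done.

```bash
ls; mkdir -p pics
cat > h.py <<'E'
from bench import r
import numpy as np, cv2
from scipy.spatial.transform import Rotation as R
def save(cam,n):
    im=r.read_camera(cam); cv2.imwrite(f'pics/{n}.png',im[:,:,::-1]); return im
def pin(cam,name,k=3):
    T=r.get_calibration(cam)['T']; T=np.array(T)
    return [(round(float(d['conf']),2),np.round((T@np.r_[d['location'],1])[:3],4)) for d in r.pinpoint(cam,name)[:k]]
def tool():
    s=r.state(); return np.array(s['tool_pos']),R.from_quat(s['orientation'])
E
python3 - <<'E'
from h import *
s=r.state();print(s)
save('scene','s0');save('top','t0')
for n in ['cap','knob_top','gate_hinge','gate_edge','bolt','tray','keeper_lip','pen','lamp_ring']:
    print(n,pin('top',n),pin('scene',n))
print(r.state()['time'])
E
```

```text
pics
{'time': 0.0, 'qpos': array([-1.15699865,  0.46837957, -0.01159798,  1.60366662,  0.0059833 ,
        1.07139176, -0.05626508]), 'qvel': array([-0.00014428, -0.00128964,  0.00035316, -0.00102767,  0.00065396,
       -0.00080909,  0.00028949]), 'joint_efforts': array([-1.74328593e-04, -5.32381189e+01,  2.15500809e-02, -2.51310754e+01,
        1.14625582e-02,  7.64017022e-03, -6.82361208e-07]), 'tool_pos': array([0.28651316, 0.58282449, 0.24131895]), 'orientation': array([ 2.26438184e-01,  9.74025117e-01, -8.92961701e-04, -1.49359598e-04]), 'wrist_force': array([ 0.09603779,  0.04728272, -0.16291504]), 'torque': array([ 0.00237584, -0.02525248,  0.01609017]), 'width': 0.9984752757191682}
cap [(0.45, array([0.5922, 0.0412, 0.1506])), (0.43, array([0.5936, 0.0389, 0.203 ]))] [(0.59, array([0.5889, 0.0436, 0.1501])), (0.31, array([0.4346, 0.3267, 0.0013]))]
knob_top [(0.9, array([0.5891, 0.0369, 0.2049]))] [(0.39, array([0.4365, 0.328 , 0.0039]))]
gate_hinge [(0.6, array([0.6095, 0.2528, 0.1237]))] [(0.72, array([0.6109, 0.2554, 0.1214]))]
gate_edge [(0.87, array([ 0.5829, -0.0256,  0.1187])), (0.3, array([0.4489, 0.2391, 0.    ]))] [(0.96, array([ 0.584 , -0.0264,  0.1195]))]
bolt [(0.9, array([0.5945, 0.0398, 0.1385])), (0.59, array([ 0.4066, -0.2813, -0.0009]))] [(0.75, array([0.5887, 0.0469, 0.1419])), (0.33, array([0.7072, 0.0962, 0.0018]))]
tray [(0.93, array([ 6.873e-01, -3.545e-01, -1.000e-04])), (0.67, array([ 0.4093, -0.2829, -0.0027]))] [(0.93, array([ 0.4043, -0.282 ,  0.0007])), (0.56, array([ 0.6924, -0.3551, -0.0017]))]
keeper_lip [(0.5, array([ 0.5798, -0.0403,  0.1359]))] [(0.82, array([ 0.5758, -0.0448,  0.1294]))]
pen [(0.63, array([ 0.7066,  0.0918, -0.0038]))] [(0.62, array([0.7049, 0.0937, 0.0036]))]
lamp_ring [(0.58, array([ 0.4483, -0.2243,  0.0041]))] [(0.66, array([ 0.4497, -0.2199,  0.0031]))]
1.0
```

View pics/s0.png

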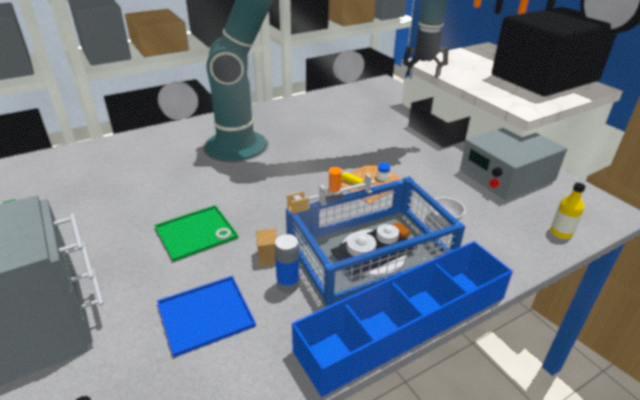

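View pics/t0.png

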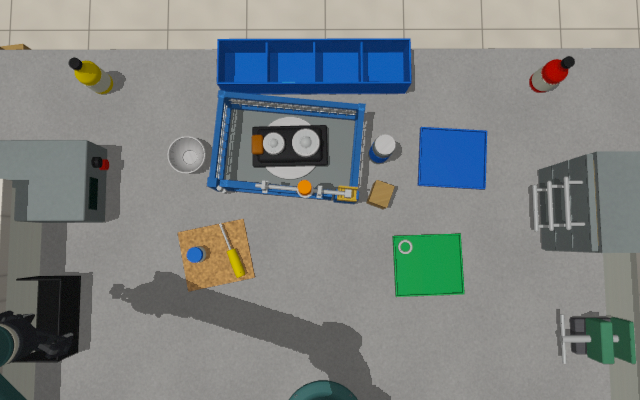

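The top view shows the orange cap on the knob at px (305,188), and the green tray with the ring at (428,265). The blue plate at (452,157) is a look-alike. The hinge and edge points put the pen's yaw at about -0.094 rad, and the cap's height of 0.15 m is as expected. I'll move to above the cap with the jaws along pen x.

```bash
cat >> h.py <<'E'
def go(p,ang=None):
    t,q=tool(); M=q.as_matrix()
    if ang is None: rv=np.zeros(3)
    else:
        y=np.array([np.cos(ang),np.sin(ang),0]); 
        if y@M[:,1]<0: y=-y
        z=np.array([0,0,-1.]); G=np.c_[np.cross(y,z),y,z]
        rv=R.from_matrix(M.T@G).as_rotvec()
    print('shift mm',np.round(M.T@(np.array(p)-t)*1000,1),'rv',np.round(rv,4))
E
python3 - <<'E'
from h import *
go([.591,.041,.30],-.094)
E
```

```text
shift mm [-512.3 -352.5  -57.7] rv [ 0.     -0.      1.2079]
```

```bash
python3 -m pendant '[[85,[0,0,-50],[0,0,0.1]],[85,[-40,-28,-58],[0,0,0.2]],[85,[-80,-55,-58],[0,0,0.35]],[85,[-120,-83,-58],[0,0,0.5]],[85,[-160,-110,-58],[0,0,0.65]],[85,[-200,-138,-58],[0,0,0.8]],[85,[-240,-165,-58],[0,0,0.95]],[85,[-280,-193,-58],[0,0,1.1]],[85,[-320,-220,-58],[0,0,1.208]],[85,[-360,-248,-58],[0,0,1.208]]]' 40
python3 - <<'E'
from h import *
go([.591,.041,.30],-.094)
E
```

```text
time: 2.0
tool_pos: [0.5011, 0.2003, 0.3007]
orientation: [0.74, 0.672, 0.001, 0.0]
wrist_force: [0.5, 0.6, 0.4]
width: 0.993
shift mm [-150.   104.8    0.7] rv [ 0.0007 -0.0008 -0.002 ]
```

```bash
python3 -m pendant '[[85,[-38,26,0],[0,0,0]],[85,[-75,52,0],[0,0,0]],[85,[-112,78,0],[0,0,0]],[85,[-150,105,0],[0,0,0]],[85,[-150,105,0],[0,0,0]],[85,[-150,105,0],[0,0,0]]]'
python3 - <<'E'
from h import *
save('wrist','w1')
for n in ['cap','bolt','gate_edge','gate_hinge','keeper_lip']: print(n,pin('wrist',n))
print(tool()[0])
E
```

```text
time: 2.6
tool_pos: [0.5911, 0.0415, 0.3002]
orientation: [0.741, 0.672, -0.0, -0.0]
wrist_force: [-1.3, 1.1, -0.8]
width: 0.995
cap [(0.89, array([0.5887, 0.0505, 0.1492]))]
bolt [(0.88, array([0.5874, 0.049 , 0.1388]))]
gate_edge [(0.79, array([ 0.5832, -0.0171,  0.1206])), (0.4, array([ 0.7004, -0.1513, -0.0042]))]
gate_hinge []
keeper_lip [(0.81, array([ 0.5812, -0.0358,  0.1344]))]
[0.59050256 0.04426522 0.3004008 ]
```

View pics/w1.png

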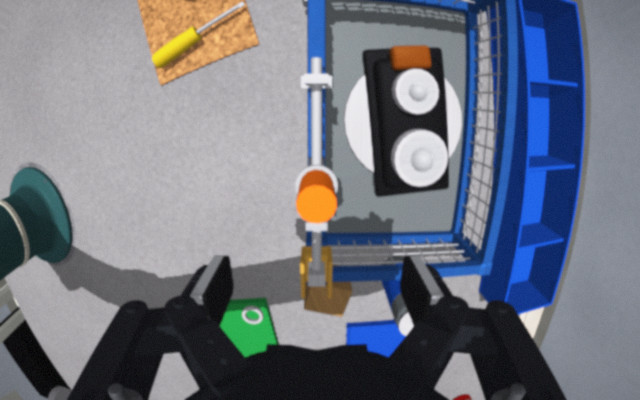

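The wrist view shows the cap at (317,195) on the flange, with the jaws at (215,285) and (425,285) square across the bolt. The sources disagree on y by up to 9 mm, so I'll check by ray-casting the pixels.

```bash
cat >> h.py <<'E'
def ray(cam,u,v,z,c=None):
    c=c or r.get_calibration(cam); T=np.array(c['T'])
    x,y=(u-c['cx'])/c['fx'],(v-c['cy'])/c['fy']
    if cam=='wrist':
        th=np.hypot(x,y); d=np.r_[np.array([x,y])/max(th,1e-9)*np.sin(th),np.cos(th)]
    else: d=np.array([x,y,1])
    d=T[:3,:3]@d; return T[:3,3]+d*(z-T[2,3])/d[2]
E
python3 - <<'E'
from h import *
def blob(cam):
    c=r.get_calibration(cam);im=r.read_camera(cam)
    hs=cv2.cvtColor(im,cv2.COLOR_RGB2HSV)
    m=((hs[...,0]>7)&(hs[...,0]<16)&(hs[...,1]>200)&(hs[...,2]>215)).astype(np.uint8)
    n,l,st,ce=cv2.connectedComponentsWithStats(m)
    for i in range(1,n):
        if st[i,4]>40: print(cam,st[i],ce[i],ray(cam,*ce[i],.206,c))
for i in range(2): blob('wrist');print(tool()[0])
blob('top')
for cam in ['top','scene']: print(pin(cam,'cap'), pin(cam,'bolt')) if r.read_camera(cam) is not None else 0
E
```

```text
wrist [300 188  37  23  92] [319.25       194.23913043] [0.59232977 0.05448771 0.206     ]
[0.59059868 0.04397366 0.30043428]
wrist [300 188  37  22  92] [319.44565217 193.66304348] [0.5926002  0.05465014 0.206     ]
[0.59064446 0.04370314 0.30040953]
[] [(0.18, array([ 0.5906, -0.155 ,  0.0046]))]
[(0.68, array([0.5867, 0.0438, 0.1502]))] [(0.72, array([0.5889, 0.0438, 0.1402]))]
```

Run:
```python
from h import *
im=cv2.imread('pics/w1.png')
for u,v in [(317,203),(299,203),(336,203),(317,184),(317,222)]: print(u,v,ray('wrist',u,v,.206),im[v,u])
cv2.imwrite('pics/w1c.png',cv2.resize(im[150:300,240:400],None,fx=4,fy=4,interpolation=2))
```

```text
317 203 [0.59031765 0.04612187 0.206     ] [ 37 157 253]
299 203 [0.57651423 0.04743004 0.206     ] [ 35 154 253]
336 203 [0.60489238 0.04473354 0.206     ] [ 54 114 224]
317 184 [0.59174214 0.06120589 0.206     ] [ 25 100 212]
317 222 [0.58883347 0.03039154 0.206     ] [104 174 251]
```

View pics/w1c.png

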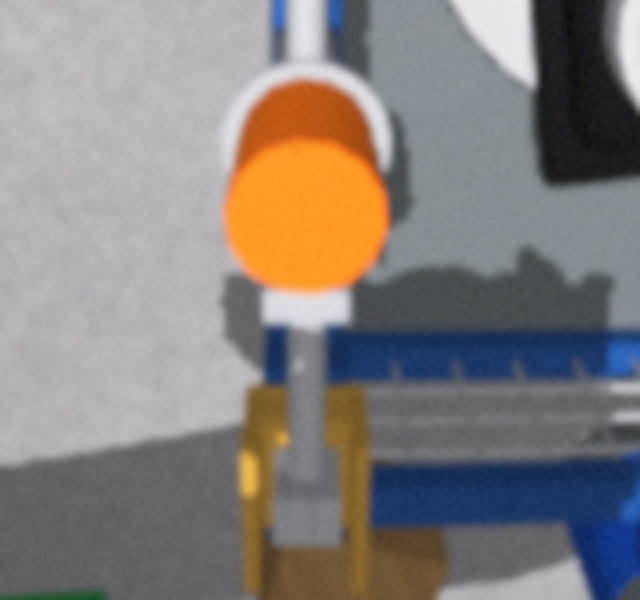

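Disc centre at (316.8,203.8) gives the cap at about (0.590, 0.045). I'll descend over it and grip.

Run:
```python
from h import *
go([.590,.0445,.178],-.094)
```

```text
shift mm [  1.6  -1.  122.3] rv [ 0. -0. -0.]
```

```bash
python3 -m pendant '[[85,[2,-1,30],[0,0,0]],[85,[2,-1,60],[0,0,0]],[85,[2,-1,85],[0,0,0]],[85,[2,-1,105],[0,0,0]],[85,[2,-1,122],[0,0,0]],[85,[2,-1,122],[0,0,0]],[85,[2,-1,122],[0,0,0]]]'
python3 -m pendant '[[20,[0,0,0],[0,0,0]],[20,[0,0,0],[0,0,0]],[20,[0,0,0],[0,0,0]],[20,[0,0,0],[0,0,0]],[20,[0,0,0],[0,0,0]],[20,[0,0,0],[0,0,0]],[20,[0,0,0],[0,0,0]],[20,[0,0,0],[0,0,0]]]' 25
python3 - <<'E'
from h import *
save('wrist','w2')
E
```

```text
time: 4.05
tool_pos: [0.5903, 0.0447, 0.1785]
orientation: [0.74, 0.673, -0.0, 0.0]
wrist_force: [1.2, -0.2, 0.3]
width: 0.995
time: 4.85
tool_pos: [0.5905, 0.0449, 0.1789]
orientation: [0.74, 0.673, 0.001, 0.0]
wrist_force: [-0.9, 0.8, 5.9]
width: 0.373
```

View pics/w2.png

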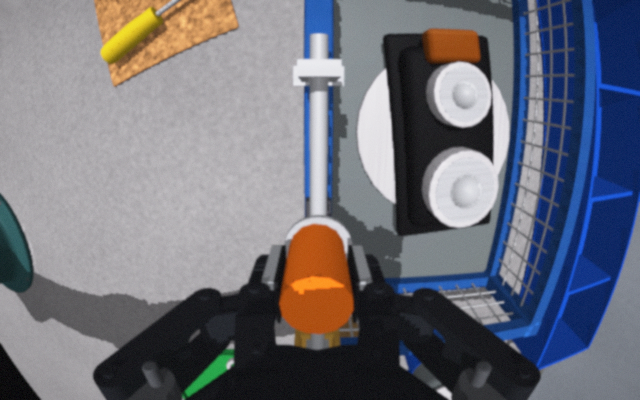

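The cap is between the pads and the width is about 32 mm, as it should be. I'll lift straight up.

```bash
python3 -m pendant '[[20,[0,0,-10],[0,0,0]],[20,[0,0,-25],[0,0,0]],[20,[0,0,-45],[0,0,0]],[20,[0,0,-65],[0,0,0]],[20,[0,0,-85],[0,0,0]],[20,[0,0,-100],[0,0,0]],[20,[0,0,-110],[0,0,0]],[20,[0,0,-110],[0,0,0]]]'
python3 - <<'E'
from h import *
save('wrist','w3');save('scene','s3')
print(pin('wrist','cap'),pin('wrist','knob_top'),pin('wrist','bolt'))
im=r.read_camera('top')
for n in ['knob_top','bolt','gate_edge','gate_hinge','tray']: print(n,pin('top',n),pin('scene',n))
t=tool()[0];print(t)
E
```

```text
time: 5.7
tool_pos: [0.5907, 0.0448, 0.2899]
orientation: [0.74, 0.673, 0.001, 0.001]
wrist_force: [-0.2, 0.2, -0.2]
width: 0.373
[(0.56, array([0.588 , 0.045 , 0.2617]))] [(0.55, array([0.5819, 0.0409, 0.1909])), (0.54, array([ 3.951e-01, -2.760e-01, -1.000e-04]))] [(0.87, array([0.5877, 0.0461, 0.1364]))]
knob_top [] [(0.85, array([0.5877, 0.0444, 0.201 ]))]
bolt [] [(0.83, array([0.5891, 0.0461, 0.1401]))]
gate_edge [(0.89, array([ 0.5782, -0.0245,  0.1181])), (0.46, array([ 0.5808, -0.0425,  0.1305]))] [(0.72, array([ 0.58  , -0.0239,  0.1182]))]
gate_hinge [(0.86, array([0.6097, 0.2524, 0.1215])), (0.68, array([0.4528, 0.2371, 0.0033]))] [(0.86, array([0.6105, 0.2565, 0.1214]))]
tray [(0.78, array([ 4.101e-01, -2.803e-01, -4.000e-04])), (0.69, array([ 0.6888, -0.354 , -0.0017]))] [(0.93, array([ 4.063e-01, -2.797e-01,  4.000e-04])), (0.64, array([ 0.6889, -0.3547,  0.0008]))]
[0.59006301 0.04483298 0.28830311]
```

View pics/w3.png

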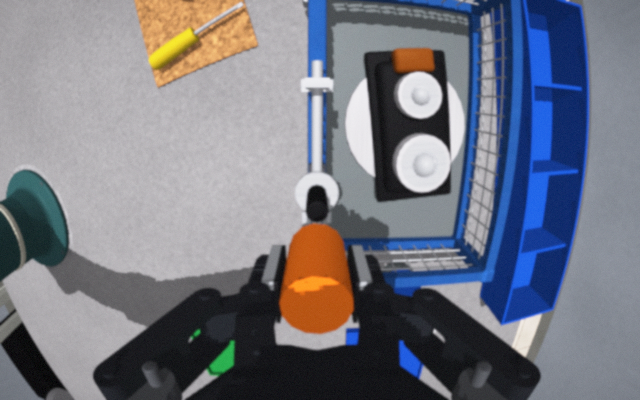

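The cap is held (rim at z≈0.262) and the black knob shows at (317,203). Next, the tray.

Run:
```python
from h import *
go([.395,-.288,.2],-.094)
```

```text
shift mm [-349.7 -162.9   88.3] rv [ 0.0001 -0.     -0.0001]
```

```bash
python3 -m pendant '[[20,[-15,-7,0],[0,0,0]],[20,[-50,-23,0],[0,0,0]],[20,[-90,-42,0],[0,0,0]],[20,[-130,-60,20],[0,0,0]],[20,[-170,-79,40],[0,0,0]],[20,[-210,-98,60],[0,0,0]],[20,[-250,-116,80],[0,0,0]],[20,[-290,-135,88],[0,0,0]],[20,[-330,-154,88],[0,0,0]],[20,[-350,-163,88],[0,0,0]]]'
python3 -m pendant '[[20,[0,0,0],[0,0,0]],[20,[0,0,0],[0,0,0]]]'
python3 - <<'E'
from h import *
save('wrist','w4')
for n in ['cap','tray','lamp_ring']: print(n,pin('wrist',n))
go([.395,-.288,.036],-.094)
E
```

```text
time: 7.5
tool_pos: [0.391, -0.292, 0.2004]
orientation: [0.742, 0.671, -0.001, 0.0]
wrist_force: [-0.2, -0.0, -0.4]
width: 0.371
time: 7.7
tool_pos: [0.3942, -0.2886, 0.2004]
orientation: [0.74, 0.672, 0.0, -0.0]
wrist_force: [0.9, 0.7, 0.1]
width: 0.371
cap [(0.65, array([ 0.3959, -0.2863,  0.1729]))]
tray [(0.94, array([ 0.6883, -0.3516,  0.0007])), (0.59, array([ 0.4023, -0.2744,  0.0013]))]
lamp_ring [(0.9, array([ 0.4472, -0.2181,  0.0055]))]
shift mm [ -1.   -0.5 164.3] rv [ 0.0001 -0.0005  0.0023]
```

View pics/w4.png

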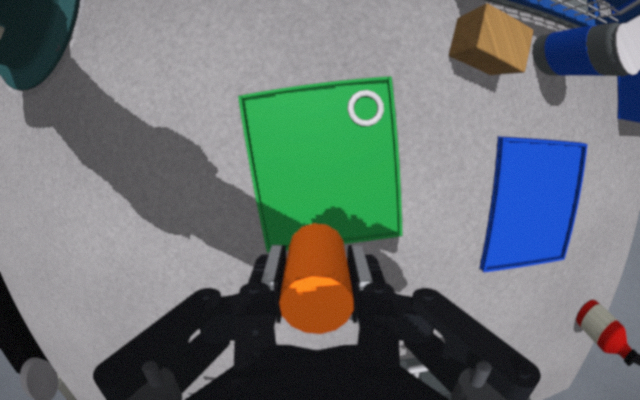

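The wrist view shows the tray corners at about (241,97), (391,78), (401,236) and (270,248), with the ring at (366,108). I'll check the corner positions.

Run:
```python
from h import *
P=[ray('wrist',u,v,.014) for u,v in [(241,97),(391,78),(401,236),(270,248)]]
print(np.round(P,3),np.mean(P,0), ray('wrist',366,108,.012))
print([ray('top',u,v,.014).round(3) for u,v in [(393,236),(462,233),(465,293),(397,296)]])
```

```text
[[ 0.325 -0.194  0.014]
 [ 0.48  -0.188  0.014]
 [ 0.485 -0.364  0.014]
 [ 0.333 -0.365  0.014]] [ 0.40591339 -0.27770364  0.014     ] [ 0.45169686 -0.21800122  0.012     ]
[array([ 0.479, -0.189,  0.014]), array([ 0.487, -0.372,  0.014]), array([ 0.33 , -0.375,  0.014]), array([ 0.323, -0.197,  0.014])]
```

```bash
python3 -m pendant '[[20,[-1,0,30],[0,0,0]],[20,[-1,0,60],[0,0,0]],[20,[-1,0,90],[0,0,0]],[20,[-1,0,120],[0,0,0]],[20,[-1,0,145],[0,0,0]],[20,[-1,0,158],[0,0,0]],[20,[-1,0,163],[0,0,0]],[20,[-1,0,163],[0,0,0]],[20,[-1,0,163],[0,0,0]]]'
```

```text
time: 8.8
tool_pos: [0.3956, -0.2897, 0.0382]
orientation: [0.739, 0.673, 0.0, 0.001]
wrist_force: [0.3, -0.5, 0.4]
width: 0.373
```

```bash
python3 -m pendant '[[20,[0,0,1],[0,0,0]],[20,[0,0,2],[0,0,0]],[20,[0,0,3],[0,0,0]],[20,[0,0,3],[0,0,0]]]'
```

```text
time: 9.2
tool_pos: [0.3949, -0.2893, 0.0344]
orientation: [0.74, 0.673, 0.0, 0.0]
wrist_force: [0.6, 0.3, -0.3]
width: 0.373
```

```bash
python3 -m pendant '[[20,[0,0,1],[0,0,0]],[20,[0,0,1.5],[0,0,0]],[20,[0,0,2],[0,0,0]],[20,[0,0,2],[0,0,0]]]'
```

```text
time: 9.6
tool_pos: [0.3949, -0.2893, 0.0329]
orientation: [0.74, 0.673, 0.0, -0.0]
wrist_force: [-1.7, 1.8, 9.1]
width: 0.372
```

It has touched the tray floor (9 N up at TCP z 0.033, as predicted). I'll ease off 0.5 mm and open.

```bash
python3 -m pendant '[[20,[0,0,-0.5],[0,0,0]],[20,[0,0,-0.5],[0,0,0]],[45,[0,0,-0.5],[0,0,0]],[60,[0,0,-0.5],[0,0,0]],[75,[0,0,-0.5],[0,0,0]],[75,[0,0,-0.5],[0,0,0]],[75,[0,0,-0.5],[0,0,0]],[75,[0,0,-0.5],[0,0,0]]]'
python3 -m pendant '[[75,[0,0,-15],[0,0,0]],[75,[0,0,-40],[0,0,0]],[75,[0,0,-75],[0,0,0]],[75,[0,0,-115],[0,0,0]],[75,[0,0,-155],[0,0,0]],[75,[0,0,-195],[0,0,0]],[75,[0,0,-230],[0,0,0]],[75,[0,0,-250],[0,0,0]],[75,[0,0,-250],[0,0,0]]]'
python3 - <<'E'
from h import *
save('wrist','w5'); print(pin('wrist','cap'))
save('scene','s5'); print(pin('scene','cap'),pin('scene','knob_top'),pin('scene','bolt'))
go([.589,.045,.29],-.094)
E
```

```text
time: 10.4
tool_pos: [0.3948, -0.2893, 0.0327]
orientation: [0.74, 0.673, 0.0, -0.0]
wrist_force: [-1.1, 0.5, -0.4]
width: 0.873
time: 11.3
tool_pos: [0.3961, -0.2902, 0.2857]
orientation: [0.74, 0.673, 0.002, 0.003]
wrist_force: [-0.2, 0.2, 0.5]
width: 0.879
[(0.71, array([ 0.3914, -0.2869,  0.0035]))]
[(0.83, array([ 0.3938, -0.2935,  0.0047]))] [(0.69, array([0.5887, 0.0452, 0.2   ]))] [(0.75, array([0.5885, 0.0444, 0.1431]))]
shift mm [350.8 162.5  -8.7] rv [-0.0025 -0.0005 -0.0002]
```

View pics/w5.png

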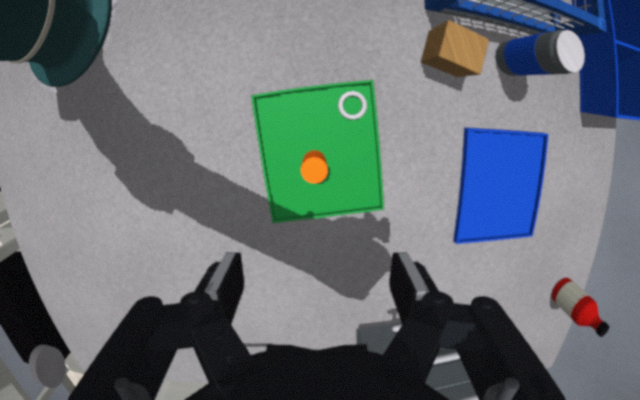

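The cap stands upright in the tray at (315,168) and the ring is undisturbed at (352,105). Back to the knob.

```bash
python3 -m pendant '[[75,[20,9,0],[0,0,0]],[75,[60,28,-5],[0,0,0]],[75,[100,46,-9],[0,0,0]],[75,[140,65,-9],[0,0,0]],[75,[180,83,-9],[0,0,0]],[75,[220,102,-9],[0,0,0]],[75,[260,120,-9],[0,0,0]],[75,[300,139,-9],[0,0,0]],[75,[340,157,-9],[0,0,0]],[75,[351,162,-9],[0,0,0]]]'
python3 -m pendant '[[75,[0,0,0],[0,0,0]],[75,[0,0,0],[0,0,0]],[75,[0,0,0],[0,0,0]]]'
python3 - <<'E'
from h import *
save('wrist','w6'); print(pin('wrist','knob_top'),pin('wrist','bolt'))
im=cv2.imread('pics/w6.png');cv2.imwrite('pics/w6c.png',cv2.resize(im[150:300,240:400],None,fx=4,fy=4,interpolation=2))
print(ray('wrist',317,203,.2),tool()[0])
E
```

```text
time: 12.6
tool_pos: [0.5901, 0.0508, 0.2898]
orientation: [0.737, 0.676, -0.0, -0.001]
wrist_force: [-0.3, 0.8, -0.5]
width: 0.875
time: 12.9
tool_pos: [0.5884, 0.0425, 0.2917]
orientation: [0.741, 0.672, -0.0, 0.0]
wrist_force: [-0.1, -0.3, -0.7]
width: 0.882
[(0.58, array([0.586 , 0.0383, 0.1959]))] [(0.96, array([0.5886, 0.0474, 0.1388]))]
[0.58830716 0.04752923 0.2       ] [0.58873024 0.04341997 0.29212061]
```

View pics/w6c.png

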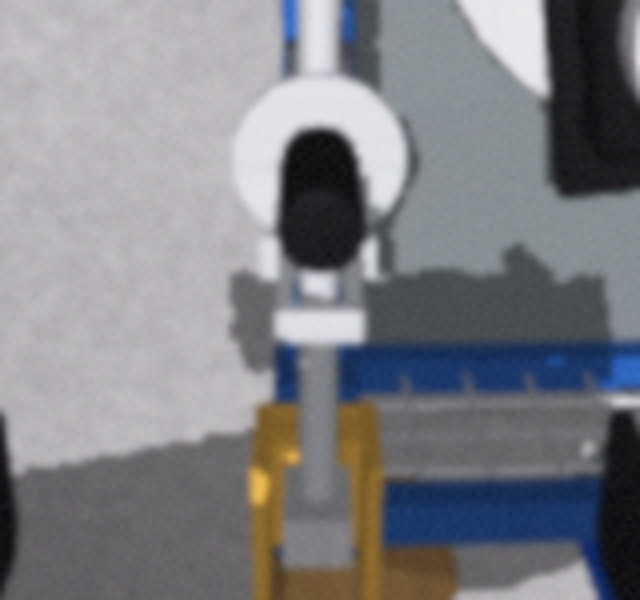

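The crop shows the bare knob's top centre at (320.5,207.5), which gives about (0.590, 0.044). The bolt head sits between the brass cheeks. I'll descend and grip.

Run:
```python
from h import *
print(ray('wrist',320.5,207.5,.2))
go([.590,.0442,.174],-.094)
```

```text
[0.59062454 0.04364416 0.2       ]
shift mm [  0.9   1.2 118.1] rv [ 0.0003 -0.0002 -0.0024]
```

```bash
python3 -m pendant '[[75,[1,1,30],[0,0,0]],[75,[1,1,60],[0,0,0]],[75,[1,1,85],[0,0,0]],[75,[1,1,105],[0,0,0]],[75,[1,1,118],[0,0,0]],[75,[1,1,118],[0,0,0]],[75,[1,1,118],[0,0,0]]]'
python3 -m pendant '[[30,[0,0,0],[0,0,0]],[30,[0,0,0],[0,0,0]],[30,[0,0,0],[0,0,0]],[30,[0,0,0],[0,0,0]],[30,[0,0,0],[0,0,0]],[30,[0,0,0],[0,0,0]]]' 50
python3 -m pendant '[[5,[0,0,0],[0,0,0]],[5,[0,0,0],[0,0,0]],[5,[0,0,0],[0,0,0]],[5,[0,0,0],[0,0,0]],[5,[0,0,0],[0,0,0]],[5,[0,0,0],[0,0,0]]]' 50
```

```text
time: 13.75
tool_pos: [0.5906, 0.0455, 0.1745]
orientation: [0.74, 0.673, 0.0, 0.0]
wrist_force: [-0.2, -0.1, 0.4]
width: 0.879
time: 14.35
tool_pos: [0.5902, 0.0459, 0.1739]
orientation: [0.74, 0.673, 0.0, 0.0]
wrist_force: [-0.9, -0.8, 1.0]
width: 0.347
time: 14.95
tool_pos: [0.5905, 0.0458, 0.174]
orientation: [0.74, 0.673, 0.0, 0.0]
wrist_force: [2.9, -0.2, 1.2]
width: 0.196
```

```bash
python3 -m pendant '[[5,[0,0,-3],[0,0,0]],[5,[0,0,-6],[0,0,0]],[5,[0,0,-9],[0,0,0]],[5,[0,0,-12],[0,0,0]],[5,[0,0,-13],[0,0,0]],[5,[0,0,-13],[0,0,0]],[5,[0,0,-13],[0,0,0]]]'
python3 - <<'E'
from h import *
save('wrist','w7');save('scene','s7')
print(pin('wrist','bolt'),pin('scene','bolt'),pin('scene','knob_top'))
print(r.state()['wrist_force'],tool())
im=cv2.imread('pics/s7.png');cv2.imwrite('pics/s7c.png',cv2.resize(im[150:250,260:420],None,fx=5,fy=5,interpolation=2))
E
```

```text
time: 15.65
tool_pos: [0.5901, 0.0459, 0.1868]
orientation: [0.74, 0.673, 0.0, 0.0]
wrist_force: [1.6, -0.9, -2.3]
width: 0.194
[(0.56, array([0.5878, 0.0467, 0.1516]))] [(0.55, array([0.5853, 0.0438, 0.1518])), (0.34, array([ 0.5908, -0.1562, -0.0028])), (0.31, array([0.4464, 0.2403, 0.0074]))] [(0.56, array([0.5885, 0.0451, 0.2135]))]
[ 2.18336663 -0.03651727 -1.80117902] (array([0.5901286 , 0.04587673, 0.18669552]), Rotation.from_matrix(array([[ 9.38381074e-02,  9.95587468e-01, -5.34555613e-05],
                            [ 9.95587468e-01, -9.38381097e-02, -4.21268677e-05],
                            [-4.69571504e-05, -4.92665814e-05, -9.99999998e-01]])))
```

View pics/w7.png

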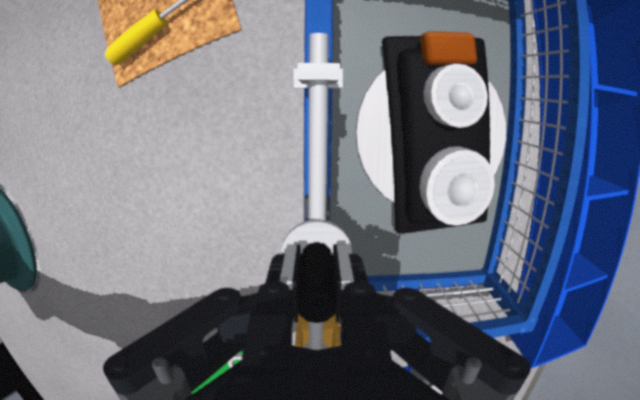

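View pics/s7c.png

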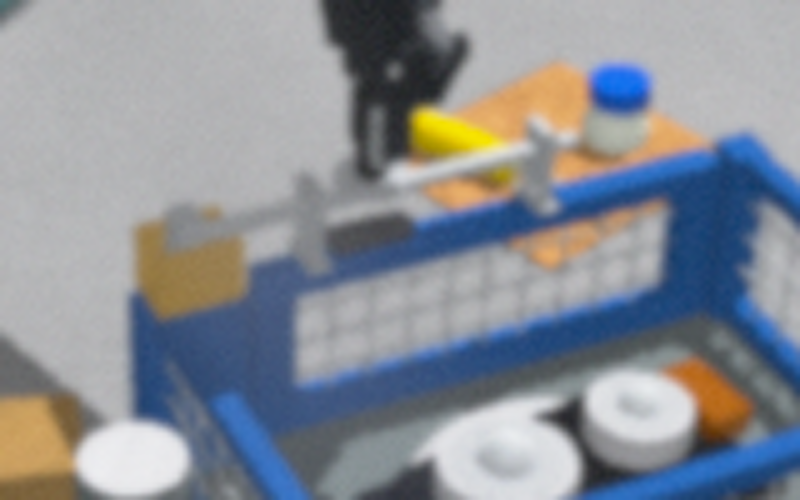

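The bolt rose with the knob: the origin reads 0.152 (+13 mm) and the wrist carries about its 2 N weight. I'll draw it back gently and watch the force.

```bash
python3 -m pendant '[[5,[2,0,0],[0,0,0]],[5,[4,0,0],[0,0,0]],[5,[7,0,0],[0,0,0]],[5,[10,0,0],[0,0,0]],[5,[12,0,0],[0,0,0]]]'
python3 -m pendant '[[5,[2,0,0],[0,0,0]],[5,[4,0,0],[0,0,0]],[5,[7,0,0],[0,0,0]],[5,[10,0,0],[0,0,0]],[5,[12,0,0],[0,0,0]],[5,[12,0,0],[0,0,0]]]'
```

```text
time: 16.4
tool_pos: [0.5914, 0.0582, 0.1868]
orientation: [0.739, 0.673, 0.0, 0.0]
wrist_force: [2.5, -0.7, -2.1]
width: 0.193
time: 17.0
tool_pos: [0.5925, 0.0705, 0.1868]
orientation: [0.739, 0.673, 0.0, -0.0]
wrist_force: [2.8, 0.7, -2.4]
width: 0.197
```

Past 24 mm with only about 1–2 N. Continuing to about 48 mm.

```bash
python3 -m pendant '[[5,[3,0,0],[0,0,0]],[5,[6,0,0],[0,0,0]],[5,[9,0,0],[0,0,0]],[5,[12,0,0],[0,0,0]],[5,[15,0,0],[0,0,0]],[5,[18,0,0],[0,0,0]],[5,[21,0,0],[0,0,0]],[5,[24,0,0],[0,0,0]],[5,[24,0,0],[0,0,0]],[5,[24,0,0],[0,0,0]]]'
python3 - <<'E'
from h import *
save('wrist','w8');save('scene','s8')
print(pin('wrist','bolt'),pin('scene','bolt'),pin('scene','knob_top'),pin('scene','gate_edge'),pin('scene','gate_hinge'))
s=r.state();print(s['wrist_force'],s['torque'],tool()[0],s['qpos'])
im=cv2.imread('pics/s8.png');cv2.imwrite('pics/s8c.png',cv2.resize(im[150:250,260:420],None,fx=5,fy=5,interpolation=2))
E
```

```text
time: 18.0
tool_pos: [0.5947, 0.0943, 0.1868]
orientation: [0.739, 0.673, 0.0, -0.0]
wrist_force: [2.8, 0.4, -2.5]
width: 0.201
[(0.81, array([0.5949, 0.0936, 0.1491]))] [(0.67, array([0.5929, 0.0927, 0.1515]))] [(0.62, array([0.5915, 0.0928, 0.2131]))] [(0.87, array([ 0.5808, -0.0229,  0.1187]))] [(0.66, array([0.6104, 0.2557, 0.12  ]))]
[ 3.0810719  -0.35607918 -1.59947458] [ 0.10164253 -0.67275385 -0.0398694 ] [0.59464704 0.09367371 0.18680365] [-0.52894591  0.46440635  0.41625768  1.79669991 -0.2284014   0.92787662
 -0.10815215]
```

View pics/s8c.png

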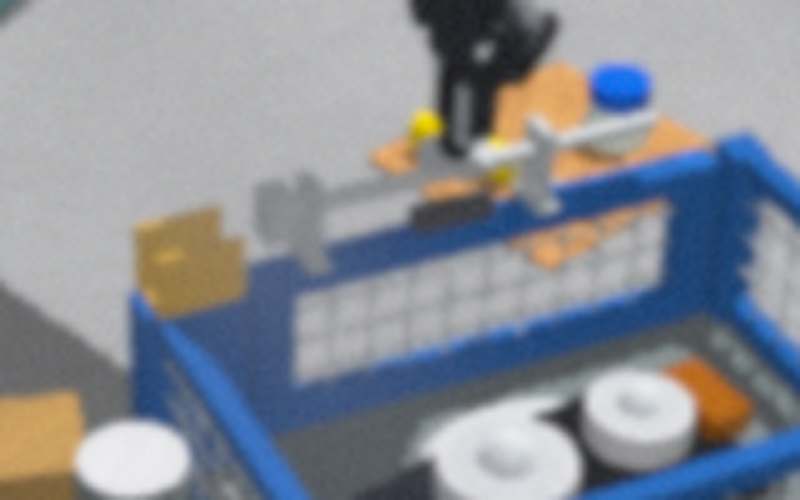

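The head is clear of the keeper, drawn about 48–50 mm. Next I'll work out the arc about the hinge.

Run:
```python
from h import *
t,q=tool();M=q.as_matrix()
c=(M.T@(np.array([.609,.2555,t[2]])-t))[:2]*1000;print(c)
for th in np.arange(.03,.37,.03):
    Q=np.array([[np.cos(th),-np.sin(th)],[np.sin(th),np.cos(th)]])
    print(round(th,2),np.round(c-Q@c,1))
```

```text
[162.45897965  -0.91445905]
0.03 [ 0.  -4.9]
0.06 [ 0.2 -9.7]
0.09 [  0.6 -14.6]
0.12 [  1.1 -19.5]
0.15 [  1.7 -24.3]
0.18 [  2.5 -29.1]
0.21 [  3.4 -33.9]
0.24 [  4.4 -38.6]
0.27 [  5.6 -43.4]
0.3 [  7.  -48.1]
0.33 [  8.5 -52.7]
0.36 [ 10.1 -57.3]
```

```bash
python3 -m pendant '[[5,[0,-2.5,0],[0,0,0.015]],[5,[0,-5,0],[0,0,0.03]],[5,[0.1,-7.3,0],[0,0,0.045]],[5,[0.2,-9.7,0],[0,0,0.06]],[5,[0.4,-12.2,0],[0,0,0.075]],[5,[0.6,-14.6,0],[0,0,0.09]],[5,[0.8,-17,0],[0,0,0.105]],[5,[1.1,-19.5,0],[0,0,0.12]]]'
python3 - <<'E'
from h import *
save('scene','s9');print(pin('scene','gate_edge'),pin('scene','gate_hinge'),pin('scene','bolt'),r.state()['wrist_force'])
t,q=tool();M=q.as_matrix()
c=(M.T@(np.array([.609,.2555,t[2]])-t))[:2]*1000;print(c)
for th in np.arange(.03,.30,.03):
    Q=np.array([[np.cos(th),-np.sin(th)],[np.sin(th),np.cos(th)]])
    print(round(th,2),np.round(c-Q@c,1))
E
```

```text
time: 19.15
tool_pos: [0.5752, 0.0965, 0.1868]
orientation: [0.779, 0.627, 0.0, 0.0]
wrist_force: [2.7, 0.3, -2.6]
width: 0.199
[(0.89, array([ 0.55  , -0.0176,  0.1203])), (0.54, array([0.4392, 0.3261, 0.0057]))] [(0.79, array([0.609 , 0.2571, 0.1185]))] [(0.7, array([0.5743, 0.0962, 0.1543]))] [ 2.71220348 -0.66327716 -2.83579955]
[162.51734809  -0.8119135 ]
0.03 [ 0.  -4.9]
0.06 [ 0.2 -9.7]
0.09 [  0.6 -14.6]
0.12 [  1.1 -19.5]
0.15 [  1.7 -24.3]
0.18 [  2.5 -29.1]
0.21 [  3.4 -33.9]
0.24 [  4.5 -38.7]
0.27 [  5.7 -43.4]
0.3 [  7.  -48.1]
```

The gate follows with low forces. Continuing by 0.24 rad.

```bash
python3 -m pendant '[[5,[0,-4.9,0],[0,0,0.03]],[5,[0.2,-9.7,0],[0,0,0.06]],[5,[0.6,-14.6,0],[0,0,0.09]],[5,[1.1,-19.5,0],[0,0,0.12]],[5,[1.7,-24.3,0],[0,0,0.15]],[5,[2.5,-29.1,0],[0,0,0.18]],[5,[3.4,-33.9,0],[0,0,0.21]],[5,[4.5,-38.7,0],[0,0,0.24]],[5,[4.5,-38.7,0],[0,0,0.24]],[5,[4.5,-38.7,0],[0,0,0.24]]]'
python3 - <<'E'
from h import *
save('scene','s10');save('wrist','w10')
e=pin('scene','gate_edge');print(e,pin('scene','gate_hinge'),pin('scene','bolt'),pin('scene','cap'),pin('wrist','bolt'),pin('wrist','gate_edge'),r.state()['wrist_force'])
save('top','t10');et=pin('top','gate_edge');print(et)
for x in (e[0][1],et[0][1] if et else e[0][1]):
    print(np.hypot(*(x[:2]-[.5815,-.0243])))
h=np.array([.609,.2555]);t=tool()[0][:2];v=t-h;print('angle',np.arctan2(-v[0],-v[1])-np.arctan2(.0938,.9956), np.linalg.norm(v))
E
```

```text
time: 20.35
tool_pos: [0.5389, 0.1087, 0.1869]
orientation: [0.848, 0.53, 0.0, 0.0]
wrist_force: [4.0, -1.9, -0.7]
width: 0.199
[(0.8, array([0.4867, 0.0022, 0.1231]))] [(0.75, array([0.6095, 0.2555, 0.1226]))] [(0.69, array([ 7.064e-01,  9.640e-02, -1.000e-04])), (0.65, array([0.535 , 0.1095, 0.1529]))] [(0.52, array([ 0.3927, -0.2895,  0.0042])), (0.22, array([0.4891, 0.0026, 0.1177]))] [(0.9, array([0.5379, 0.1089, 0.1519]))] [(0.66, array([0.486 , 0.0066, 0.1179]))] [ 3.81237393 -2.57674242 -1.59978712]
[]
0.09843419121423205
0.09843419121423205
angle 0.35373942053400165 0.1626680494958185
```

View pics/s10.png

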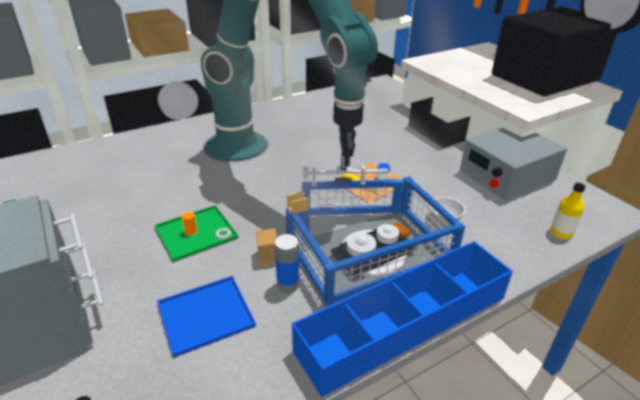

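View pics/t10.png

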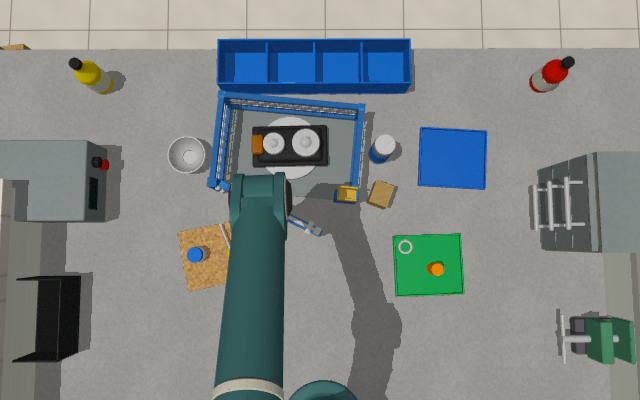

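The gate stands about 98 mm open with the bolt drawn about 50 mm. The cap is in the tray at top px (437,268) and the bystanders look unmoved. I'll hold briefly to check it is stable, then hand in.

```bash
python3 -m pendant '[[5,[0,0,0],[0,0,0]],[5,[0,0,0],[0,0,0]],[5,[0,0,0],[0,0,0]],[5,[0,0,0],[0,0,0]],[5,[0,0,0],[0,0,0]],[5,[0,0,0],[0,0,0]]]'
python3 - <<'E'
from h import *
r.read_camera('wrist');print(pin('wrist','bolt'),pin('wrist','gate_edge'))
print(r.job_done())
E
```

```text
time: 21.45
tool_pos: [0.5385, 0.109, 0.1868]
orientation: [0.848, 0.53, -0.0, 0.0]
wrist_force: [3.9, -3.6, -2.3]
width: 0.194
[(0.92, array([0.5361, 0.1061, 0.1496]))] [(0.93, array([0.486 , 0.0099, 0.1203]))]
the job is handed in; nothing more can be done
None
```

The job is done and handed in at about 21.5 s of the 61 s allowed. I lifted the dust cap off and stood it mouth down in the green tray. I then lifted the bolt 13 mm and drew it back with only about 1–3 N. Finally I swung the gate open and left the gripper holding the knob.

- **Gate:** the scene camera put the free edge 98 mm from its shut position. The tool position gives a gate angle of about 0.355 rad, close to the 0.36 rad aimed for. In the last wrist picture the free edge read 3–8 mm off the earlier ones, which is about the error of the estimates.
- **Bolt:** it was still lifted and drawn by about 50 mm, past the 34 mm needed to clear the keeper.
- **Grip and force:** the gripper opening was steady at about 17 mm on the 18 mm knob. The wrist force was about 6 N at the end, and the highest I saw was about 9 N, when the cap touched the tray floor.
- **Cap and bystanders:** the cap stood upright in the tray, clear of the ring. The other things looked unmoved. In the last top view the arm hid the screwdriver and part of the mat. The top camera could not find the gate edge behind the arm.

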